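# Set the extension leg of a saw work support and lock its cam lever

### The arm

A 6-joint arm with a two-finger parallel gripper is mounted at the origin on the work surface. World frame = base frame: x ahead of the robot, y to its left, z up, the work surface at z = 0. Lengths are in m, angles in rad, forces in N, time in s.
With the tool pointing down it reaches from about 0.3 to 0.875 m from the base axis. Payload 4.2 kg.
Tool frame: the origin (TCP) lies on the centre line of the jaws, within the pads' length; the fingertips stand 8 mm ahead of it and the grasp point (between the pads) lies 11 mm behind it; z points along the fingers, y is the line along which they close (so a half turn about z gives the same grasp; the last joint's range is limited). The gripper opens to 85 mm and grips with 20 to 120 N. Pads are 22 mm wide; open, the fingers measure 114 mm over their backs; the gripper's body (76 mm by 85 mm) begins 54 mm behind the grasp point. The pads swing forward as they close: fully open they stand 13 mm farther back than shut.
Start: joints at [1.095, 0.32, 1.565, -0, 1.257, -0.02], TCP at [0.253, 0.516, 0.239] pointing down, gripper open.
Joint ranges: [-3.11, 3.11], [-0.84, 2.01], [0.21, 2.61], [-1.34, 4.49], [0.05, 2.63], [-2.56, 2.56]. Speed limits (rad/s): [2.57, 2.57, 3.14, 3.14, 3.14, 3.14].

### API

Orientations are given as a unit quaternion [w, x, y, z].
In Python, from plant import robot gives the robot as it stands.
- The arm moves only by the tool carry_out, never from a script. Its argument "series" is a list of rows, each a list of 7 numbers: the turn, a rotation vector about the tool's x, y, z in rad, then the shift along the tool's x, y, z in mm, then the gripper command: -1 is shut, 1 is fully open, values between are in proportion. In form: [[wx, wy, wz, dx, dy, dz, claw], ...]. A call has 1 to 8 rows; each row shifts and turns the commanded pose from where the row before left it, along the tool's axes as they then stand; what a row does not reach is not made up. A row lasts 1/8 s, in which the tool goes at most 62.5 mm and 10.7 degrees, less where a joint would pass 70% of its speed; a pose out of reach is approached as far as the arm can. A call with a gripper value outside its range is refused whole. The fingers move at their own pace and stop on an object; the grip force is fixed at half the most. Time passes only in rows, so rows that do not move let the fingers close. It gives the time, the measured TCP pose, the force, the opening and the grip force at its end, in the units of the state.
- robot.read_state(): the state, without advancing time (a new reading comes with each control period).
- robot.capture(name): name is "scene" or "side" or "wrist"; returns a dict with "color" (384x512x3 uint8, red, green, blue), "range_z" (384x512 float32, m along the optical axis (not along the pixel's ray), 0 where there is no reading), "K" (3x3 intrinsics, pixels), "rvec" (rotation vector, rad) and "tvec" (3), from world to camera coordinates, as OpenCV has them. Camera axes: x right, y down, z forward; pixel columns grow to the right and rows downward; lengths in m; the calibration is good to about 2 mm. A picture is of the moment at which its call begins.
- robot.hand_in(): hands the job in; it is judged then, once.
Trained networks look in the newest picture that a camera, given by its name, has taken for a name from the list of things; names that differ only in an ending like _2 or _b are one class to them, and where a whole thing is asked for, a point or a joint stands for the part that bears it (a point fixed in the world has none). Each returns a list of dicts, best first, with "score" (0 to 1); they miss things now and then, are a little off and sometimes report something else, mostly with a low value. They report only what shows in the picture. A call takes as long as a camera call.
- robot.outline_of(camera, target): "mask" (384x512 bool, what is visible of it) and "extent" ([left, top, right, bottom] as shares, 0 to 1, of the picture: columns of its width, rows of its height, round what is visible of it).
- robot.landmark_of(camera, target): "location" ([column, row] as shares, 0 to 1, of the picture: columns of its width, rows of its height: a listed point, or the origin of a listed thing).
The state is a dict: "time_s": time; "joint_pos": joint angles; "qd": joint speeds; "joint_torque": joint torques, N m; "ee_pos": TCP position; "tcp_rot": TCP orientation; "wrist_force": force on the tool from outside, world axes, zero at the start; "ft_torque": the same for the moment, N m; "grip_width": finger opening in m; "grip_force": force on a finger pad.
Only numpy, scipy, OpenCV 4.12 (cv2) and the standard library are available. Lean on these libraries where they do the work, as an engineer would, in place of code of your own. Each camera call takes 0.05 s, during which the arm holds its last target. There are 200 camera calls.

### The job

Pull the spring-loaded leg of the blue work support out by its steel cross handle until its white index fin is level with the yellow length mark (within 5 mm), and, while holding it there, slide the red cam lever along the handle fully home against the leg's black end block. Do not push the lever home before the leg is at the mark, leave the other things on the counter alone, and finish still holding the leg by the handle at the mark: do not let go.

Things in the scene. Friction and masses are not known exactly. Their poses are not given: they have to be found in the camera images.
- stand: Work support fixed to the counter: grey base plate 70 x 620 x 10 mm, blue square sleeve 44 mm wide, at most 96 mm high. Origin on the counter under the sleeve's mouth, on the leg's centre line; z up. Sleeve runs 310 mm along its +y, the leg comes out along its -y, the cross handle points along its +x. Beyond x = 35 mm only bare counter lies under the handle. Position and yaw vary.
- leg (a joint): How far the leg is pulled out, in m: 0 = fully in (start), 0.18 = stop. A return spring pulls it back in with about 3 N when in and 6 N when fully out; let go, it runs back in.
- handle (a point): Point on the steel cross handle's axis, 130 mm from the leg's centre line (x = 0.130 in the stand's frame); moves with the leg. Level bar 14 x 14 mm, axis 70 mm high, from the black end block (reaches x = 18 mm, 40 mm tall) to a black cap at x = 177 to 183 mm, 22 mm tall. With the leg in, its axis is at the stand's y = -50 mm. Pinch it from above; a pinch can be slid along it.
- cam (a joint): How far the red cam lever stands from home, in m: 0 = home, against the end block; 0.06 = stop. It starts 0.042 to 0.056 open, slides along the handle with about 2.5 N of friction and stays where it is left.
- cam_center (a point): Centre of the red cam lever: a block threaded on the handle, 26 mm along it, 50 mm across, 34 mm tall, centred on the bar (thumb lever rises 34 mm above the bar's axis); 31 mm + cam from the leg's centre line. It sticks out 18 mm on both sides of the bar, so fingers straddling or pinching the bar outside it (towards the cap) push it home as they move along the bar towards the leg.
- index (a point): Middle of the white index fin (34 mm tall, 10 mm wide, 4 mm thick) on the robot's side of the leg's end block; it lies on the handle's line, 40 mm from the leg's centre line on the side away from the handle. Moves with the leg.
- mark_top (a point): Middle of the upper part of the yellow length mark: an upright yellow blade, 12 mm wide and 4 mm thick, top at 104 mm, on the aluminium scale beside the leg, on the side away from the handle. Stays put. The leg is at the mark when index and mark_top have the same y in the stand's frame.
- mark (a joint): Where the yellow mark stands, in m, read like leg: the leg is at the mark when leg equals mark. 0.08 to 0.15.
- battery_a: Bystander: black cordless-tool battery, 115 x 75 x 62 mm; origin under its centre, on the counter. Leave it alone.
- battery_b: Bystander: black cordless-tool battery, 115 x 75 x 62 mm; origin under its centre, on the counter. Leave it alone.
- glue: Bystander: yellow bottle, 44 mm across, 110 mm tall; origin under its centre, on the counter. Leave it alone.
- carton: Bystander: cardboard box with a green band, 100 x 70 x 45 mm; origin under its centre, on the counter. Leave it alone.
- screwdriver: Bystander: screwdriver lying down; origin under its centre, on the counter. Leave it alone.
- tape: Bystander: orange ring lying flat, 90 mm across, 24 mm tall; origin under its centre, on the counter. Leave it alone.

How it is judged:
On the way:
1. the leg is at the yellow mark (within 5 mm) with the cam lever still open (more than 25 mm) (y of index in the frame of mark_top between -0.005 and 0.005 m and value of joint cam above 0.025 m), for 0.2 s.
At the end, for the whole second after the job is handed in: The leg's index is within 5 mm of the yellow mark, the cam lever is within 3 mm of home, the leg is at rest, and the fingers still hold the leg with more than 2 N (y of index in the frame of mark_top between -0.005 and 0.005 m and value of joint cam below 0.003 m and velocity of joint leg between -0.01 and 0.01 m/s and contact force between the fingers and leg above 2 N); the arm keeps its last pose, push and grip.
It fails at once if the cam lever is pushed home (less than 20 mm open) while the leg is more than 10 mm from the mark (value of joint cam below 0.02 m and not (y of index in the frame of mark_top between -0.01 and 0.01 m)).
It fails at once if any bystander (battery packs, glue bottle, carton, screwdriver, tape) is moved by more than 30 mm (distance of any of battery_a, battery_b, glue, carton, screwdriver, tape from where it was at the start of the episode above 0.03 m).
It also fails if it takes over 45 s, if anything falls off the work surface, if the arm or the gripper's body presses on something with over 40 N, if the wrist force passes 120 N, or if a joint passes its speed limit or range.

## Working session

There is one attempt and no reset: what is moved stays moved. The work goes in short steps, Python scripts to look and compute and a tool call to move; the robot and the scene stay as the last step left them, time stands still between calls to the robot, and variables do not carry over. Pictures are saved under pics/ and viewed, at most 10 in all, crops included, and the job is handed in when it is done.

Besides the shell and the picture viewer there is one more tool, called after ">>>" by a JSON object that holds its "fn" and its "kwargs". carry_out: Moves the arm, as the interface text tells. Its arguments: {"type":"object","properties":{"series":{"type":"array"}},"required":["series"]}

```bash
mkdir -p pics
cat > h.py <<'E'
import numpy as np, cv2
from plant import robot
def cap(n):
    c=robot.capture(n); c['R']=cv2.Rodrigues(np.array(c['rvec'],float))[0]; c['t']=np.array(c['tvec'],float).ravel(); return c
def world(c,u,v,z):  # depth z
    p=np.linalg.inv(c['K'])@np.array([u,v,1.])*z
    return c['R'].T@(p-c['t'])
def plane(c,u,v,h): # intersect world z=h
    d=c['R'].T@np.linalg.inv(c['K'])@np.array([u,v,1.]); o=-c['R'].T@c['t']
    return o+d*(h-o[2])/d[2]
def lm(n,t):
    r=robot.landmark_of(n,t)
    return [(x['location'][0]*512,x['location'][1]*384,x['score']) for x in r[:2]]
E
python3 - <<'E'
from h import *
s=robot.read_state(); print(s['time_s'],s['ee_pos'],s['tcp_rot'])
ims=[]
H={'stand':0,'handle':.07,'cam_center':.07,'index':None,'mark_top':None,'battery_a':0,'glue':0,'carton':0,'screwdriver':0,'tape':0}
for n in ['scene','side']:
    c=cap(n); ims.append(c['color'])
    for t,h in H.items():
        for u,v,sc in lm(n,t):
            z=c['range_z'][int(min(v,383)),int(min(u,511))]
            print(n,t,round(u),round(v),round(sc,2),world(c,u,v,z).round(3),plane(c,u,v,h).round(3) if h is not None else '')
im=np.hstack(ims); im=cv2.resize(im,(800,300)); cv2.imwrite('pics/a.png',im[:,:,::-1])
E
```

```text
0.0 [0.25289095 0.51589152 0.23848925] [-2.19391401e-04  2.25928883e-01  9.74143391e-01 -8.63948097e-04]
scene stand 285 190 0.8 [0.463 0.057 0.004] [0.46  0.056 0.   ]
scene handle 256 188 0.67 [ 0.561 -0.026  0.067] [ 0.563 -0.025  0.07 ]
scene cam_center 264 185 0.5 [ 0.534 -0.006  0.071] [ 0.533 -0.007  0.07 ]
scene index 282 162 0.59 [ 0.316 -0.021  0.001] 
scene mark_top 269 148 0.42 [ 0.248 -0.111 -0.008] 
scene battery_a 318 252 0.79 [0.721 0.283 0.045] [0.688 0.276 0.   ]
scene battery_a 217 147 0.63 [ 0.384 -0.296  0.036] [ 0.348 -0.318  0.   ]
scene glue 194 217 0.6 [ 0.761 -0.183  0.032] [ 0.739 -0.2    0.   ]
scene carton 221 216 0.79 [ 0.722 -0.09   0.043] [ 0.69  -0.109  0.   ]
scene screwdriver 428 241 0.52 [0.478 0.618 0.008] [0.471 0.619 0.   ]
scene tape 166 145 0.64 [ 0.445 -0.515  0.011] [ 0.434 -0.523  0.   ]
side stand 226 209 0.6 [ 0.452 -0.006  0.075] [0.448 0.07  0.   ]
side handle 252 211 0.61 [ 0.559 -0.032  0.074] [ 0.559 -0.028  0.07 ]
side cam_center 237 214 0.59 [ 0.497 -0.033  0.068] [ 0.497 -0.035  0.07 ]
side index 216 200 0.75 [0.404 0.125 0.003] 
side mark_top 203 223 0.46 [ 0.357 -0.074  0.068] 
side battery_a 197 285 0.73 [ 0.342 -0.345  0.042] [ 0.335 -0.317  0.   ]
side glue 304 253 0.59 [ 0.744 -0.221  0.022] [ 0.749 -0.204  0.   ]
side carton 285 234 0.92 [ 0.679 -0.14   0.045] [ 0.686 -0.101  0.   ]
side screwdriver 232 141 0.46 [0.491 0.589 0.001] [0.491 0.591 0.   ]
side tape 221 343 0.92 [ 0.421 -0.543  0.002] [ 0.42  -0.542  0.   ]
side tape 201 222 0.33 [ 0.339 -0.001 -0.002] [ 0.339 -0.003  0.   ]
```

View pics/a.png

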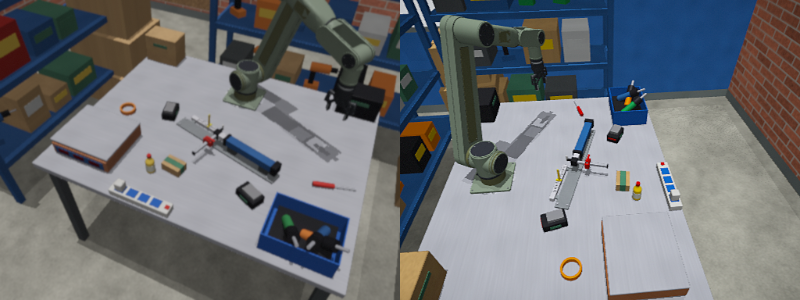

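The scene view (left) shows the blue sleeve at about (250,155), with the handle, red cam and mark near (210,140). In the side view they are near (575,160). Everything is small, so I'll fit the sleeve from depth and zoom in.

Run:
```python
from h import *
ims=[]
for n,(x,y) in {'scene':(215,120),'side':(180,140)}.items():
    c=cap(n); im=c['color']; ims.append(cv2.resize(im[y:y+110,x-10:x+110],(400,367),interpolation=cv2.INTER_CUBIC))
    hsv=cv2.cvtColor(im,cv2.COLOR_RGB2HSV); Z=c['range_z']
    vv,uu=np.mgrid[:384,:512]
    P=(np.stack([uu,vv,np.ones_like(uu)],-1)@np.linalg.inv(c['K']).T*Z[...,None]-c['t'])@c['R']
    near=(np.hypot(P[...,0]-.5,P[...,1]-.1)<.45)&(Z>0)
    def m(h0,h1,s,lo,hi): return near&(hsv[...,0]>=h0)&(hsv[...,0]<=h1)&(hsv[...,1]>s)&(P[...,2]>lo)&(P[...,2]<hi)
    b=P[m(100,125,120,.06,.11)]; 
    mu=b.mean(0); w,V=np.linalg.eigh(np.cov(b[:,:2].T)); d=V[:,1]; d=d*np.sign(d[1])
    q=(b[:,:2]-mu[:2])@d; print(n,'blue',len(b),mu.round(3),'dir',d.round(3),np.degrees(np.arctan2(d[1],d[0])).round(1),q.min().round(3),q.max().round(3),'mouth',(mu[:2]+d*q.min()).round(3), np.percentile(b[:,2],[5,95]).round(3))
    y=P[m(20,35,120,.05,.12)]; print(' yellow',len(y),np.median(y,0).round(3) if len(y) else '')
    sel=(hsv[...,0]<8)|(hsv[...,0]>172)
    r=P[near&sel&(hsv[...,1]>130)&(P[...,2]>.05)&(P[...,2]<.12)]; print(' red',len(r),np.median(r,0).round(3))
cv2.imwrite('pics/b.png',np.hstack(ims)[:,:,::-1])
```

```text
scene blue 1261 [0.568 0.278 0.084] dir [0.599 0.8  ] 53.2 -0.23 0.26 mouth [0.43  0.093] [0.063 0.104]
 yellow 88 [ 0.754 -0.192  0.073]
 red 115 [ 0.523 -0.001  0.094]
side blue 687 [0.605 0.281 0.086] dir [0.764 0.645] 40.2 -0.254 0.252 mouth [0.411 0.118] [0.064 0.105]
 yellow 107 [ 0.734 -0.213  0.074]
 red 112 [ 0.513 -0.027  0.094]
```

View pics/b.png

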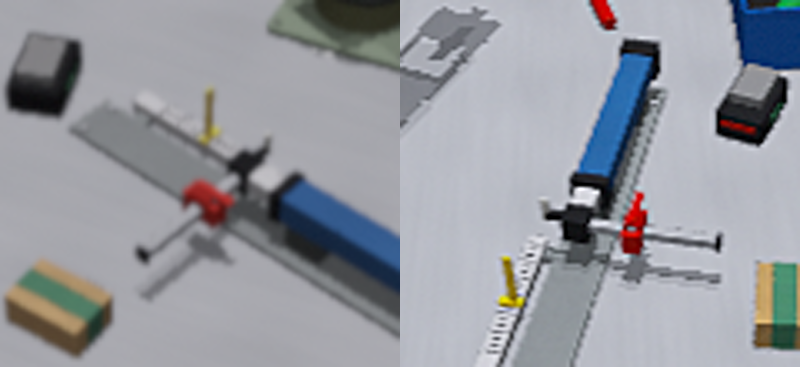

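The crops show the leg's end block, the red cam on the handle (cap at crop px (142,255) / (718,243)), and the yellow blade (209,92 top / 507,258 top). I'll triangulate these points and refit the blue sleeve without the bin.

Run:
```python
from h import *
pts={'scene':dict(cap=(142,255),blk=(243,160),marktop=(209,92),fin=(264,148)),'side':dict(cap=(318,243),blk=(177,207),marktop=(107,258),fin=(145,207))}
off={'scene':(205,120),'side':(170,140)}
hh=dict(cap=.07,blk=.09,marktop=.104,fin=.07); Ms={}
for n in pts:
    c=cap(n); Ms[n]=c
    im=c['color']; hsv=cv2.cvtColor(im,cv2.COLOR_RGB2HSV)
    m=((hsv[...,0]>=100)&(hsv[...,0]<=125)&(hsv[...,1]>120)).astype(np.uint8)
    k,l,st,ce=cv2.connectedComponentsWithStats(m)
    u,v={'scene':(305,193),'side':(233,175)}[n]; i=l[v,u]; vv,uu=np.nonzero(l==i)
    P=np.array([world(c,a,b,c['range_z'][b,a]) for a,b in zip(uu,vv) if c['range_z'][b,a]>0])
    top=P[(P[:,2]>.088)&(P[:,2]<.104)][:,:2]; mu=top.mean(0); w,V=np.linalg.eigh(np.cov(top.T)); d=V[:,1]; d*=np.sign(d[1]); q=(top-mu)@d
    print(n,i,len(P),len(top),'dir',d.round(3),'yaw',np.degrees(np.arctan2(d[1],d[0])).round(1),'len',np.ptp(q).round(3),'ends',(mu+d*q.min()).round(3),(mu+d*q.max()).round(3))
    for p,(x,y) in pts[n].items():
        print('  ',p,plane(c,x*.3+off[n][0],y*.3+off[n][1],hh[p]).round(3))
PM={n:c['K']@np.c_[c['R'],c['t']] for n,c in Ms.items()}
for p in hh:
    a,b=[np.array(pts[n][p])*.3+off[n] for n in ('scene','side')]
    X=cv2.triangulatePoints(PM['scene'],PM['side'],a,b).ravel(); print(p,(X[:3]/X[3]).round(3))
```

```text
scene 14 936 262 dir [0.296 0.955] yaw 72.8 len 0.266 ends [0.462 0.079] [0.541 0.332]
   cap [ 0.615 -0.035  0.07 ]
   blk [0.444 0.013 0.09 ]
   marktop [ 0.367 -0.067  0.104]
   fin [0.394 0.019 0.07 ]
side 32 422 223 dir [0.275 0.961] yaw 74.0 len 0.264 ends [0.459 0.077] [0.531 0.33 ]
   cap [ 0.612 -0.042  0.07 ]
   blk [0.442 0.018 0.09 ]
   marktop [ 0.359 -0.076  0.104]
   fin [0.4   0.042 0.07 ]
cap [ 0.612 -0.037  0.065]
blk [0.444 0.014 0.091]
marktop [ 0.359 -0.07   0.097]
fin [0.404 0.025 0.083]
```

Consistent geometry: the stand's +y is at about 73.5°, the block centre at about (0.440, 0.013), the handle target at (0.565, -0.024) and the mark at about 0.10. Moving above the handle.

>>> {"fn": "carry_out", "kwargs": {"series": [[0,0,-0.168,0,0,0,1],[0,0,0,-38,-36,0,1],[0,0,0,-38,-36,0,1],[0,0,0,-38,-36,0,1],[0,0,0,-38,-36,0,1],[0,0,0,-38,-36,0,1],[0,0,0,-38,-36,0,1],[0,0,0,-38,-36,0,1]]}}

```text
time_s: 2.3
ee_pos: [0.4374, 0.1977, 0.2396]
tcp_rot: [0.0, 0.143, 0.99, 0.0]
wrist_force: [0.3, -0.4, 0.1]
grip_width: 0.0854
grip_force: 0.0
```

>>> {"fn": "carry_out", "kwargs": {"series": [[0,0,0,-38,-36,0,1],[0,0,0,-38,-36,0,1],[0,0,0,-38,-36,0,1],[0,0,0,-38,-36,0,1],[0,0,0,-33,-33,0,1],[0,0,0,0,0,0,1]]}}

```text
time_s: 3.05
ee_pos: [0.5649, -0.0256, 0.2389]
tcp_rot: [0.0, 0.145, 0.989, -0.0]
wrist_force: [-0.1, 0.1, -0.4]
grip_width: 0.0855
grip_force: 0.0
```

Run:
```python
from h import *
from scipy.spatial.transform import Rotation as Ro
s=robot.read_state(); print(s['time_s'],s['ee_pos'],s['tcp_rot'])
q=s['tcp_rot']; print(Ro.from_quat([q[1],q[2],q[3],q[0]]).as_matrix().round(3))
c=cap('wrist'); im=c['color'].copy()
for t,h in {'handle':.07,'cam_center':.07,'index':.07,'mark_top':.09}.items():
    for u,v,sc in lm('wrist',t):
        z=c['range_z'][int(min(v,383)),int(min(u,511))]
        print(t,round(u),round(v),round(sc,2),world(c,u,v,z).round(3),plane(c,u,v,h).round(3))
cv2.imwrite('pics/c.png',im[:,:,::-1])
```

```text
3.05 [ 0.56494747 -0.02564883  0.23888443] [ 1.33262349e-04  1.45381792e-01  9.89375595e-01 -2.18837758e-04]
[[-0.958  0.288  0.   ]
 [ 0.288  0.958 -0.   ]
 [-0.    -0.    -1.   ]]
handle 253 173 0.73 [ 0.56  -0.021  0.077] [ 0.561 -0.021  0.07 ]
cam_center 255 125 0.67 [ 0.507 -0.004  0.102] [ 0.509 -0.004  0.07 ]
index 248 2 0.7 [0.406 0.02  0.102] [0.396 0.023 0.07 ]
```

View pics/c.png

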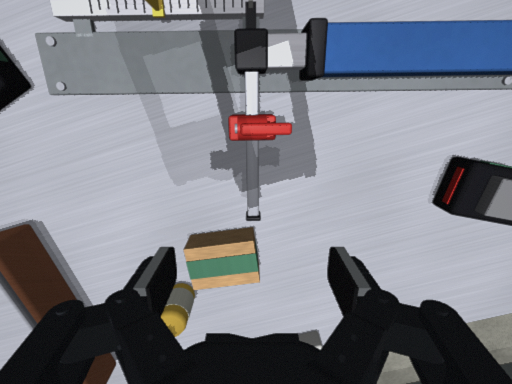

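The wrist view shows the handle bar running vertically at u≈251, from the block (251,48) to the cap (253,215), with the red cam at (253,127). The mark is at the picture's edge at (158,5).

Run:
```python
from h import *
c=cap('wrist'); g=cv2.cvtColor(c['color'],cv2.COLOR_RGB2GRAY).astype(float)
for u,v,h in [(252,85,.077),(252.5,165,.077),(252.5,200,.077),(253,214,.081),(251,48,.09),(330,75,.096),(510,71,.096),(330,22,.096),(510,20,.096)]:
    z=c['range_z'][v,int(u)]; print(u,v,plane(c,u,v,h).round(4),world(c,u,v,z).round(4))
for v in (85,165,195): print(v,[int(x) for x in g[v,240:266]])
```

```text
252 85 [0.467  0.0078 0.077 ] [0.4669 0.0078 0.0755]
252.5 165 [ 0.548  -0.0154  0.077 ] [ 0.548  -0.0153  0.0772]
252.5 200 [ 0.5886 -0.0272  0.077 ] [ 0.5885 -0.0272  0.0773]
253 214 [ 0.6044 -0.0312  0.081 ] [ 0.6063 -0.0318  0.0763]
251 48 [0.4363 0.0158 0.09  ] [0.4363 0.0158 0.0902]
330 75 [0.4807 0.0816 0.096 ] [0.4806 0.0833 0.09  ]
510 71 [0.5255 0.2468 0.096 ] [0.5265 0.2528 0.0892]
330 22 [0.4374 0.0899 0.096 ] [ 4.210e-01  1.203e-01 -2.000e-04]
510 20 [0.4816 0.2461 0.096 ] [4.805e-01 3.302e-01 1.000e-04]
85 [122, 120, 124, 181, 223, 225, 225, 224, 224, 224, 224, 224, 224, 224, 152, 93, 84, 90, 129, 138, 137, 137, 138, 136, 137, 136]
165 [101, 101, 99, 81, 89, 99, 101, 103, 104, 104, 104, 100, 100, 100, 92, 85, 115, 121, 106, 104, 116, 103, 103, 101, 103, 118]
195 [171, 172, 174, 170, 115, 114, 119, 120, 123, 121, 121, 122, 121, 120, 113, 98, 115, 126, 177, 189, 189, 188, 189, 189, 188, 190]
```

>>> {"fn": "carry_out", "kwargs": {"series": [[0,0,-0.01,0,1,55,1],[0,0,0,0,0,55,1],[0,0,0,0,0,45,1],[0,0,0,0,0,22,1],[0,0,0,0,0,0,1],[0,0,0,0,0,0,-1],[0,0,0,0,0,0,-1],[0,0,0,0,0,0,-1]]}}

```text
time_s: 4.35
ee_pos: [0.5646, -0.0221, 0.0634]
tcp_rot: [0.001, 0.138, 0.99, 0.0]
wrist_force: [0.3, -0.2, 0.1]
grip_width: 0.032
grip_force: 0.0
```

>>> {"fn": "carry_out", "kwargs": {"series": [[0,0,0,0,0,0,-1],[0,0,0,0,0,0,-1],[0,0,0,0,0,0,-1]]}}

```text
time_s: 4.72
ee_pos: [0.5637, -0.0245, 0.0633]
tcp_rot: [0.0, 0.138, 0.99, -0.002]
wrist_force: [-3.7, -9.2, 6.4]
grip_width: 0.0128
grip_force: 59.3
```

Run:
```python
from h import *
ims=[]
for n,(x,y) in {'scene':(215,120),'side':(180,140)}.items():
    c=cap(n); ims.append(cv2.resize(c['color'][y:y+110,x-10:x+110],(400,367),interpolation=cv2.INTER_CUBIC))
c=cap('wrist'); ims.append(cv2.resize(c['color'],(400,300)))
cv2.imwrite('pics/d.png',cv2.resize(np.vstack([np.hstack(ims[:2]),np.hstack([ims[2],ims[2]*0])]),(700,583))[:,:,::-1])
```

```text
(no output)
```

View pics/d.png

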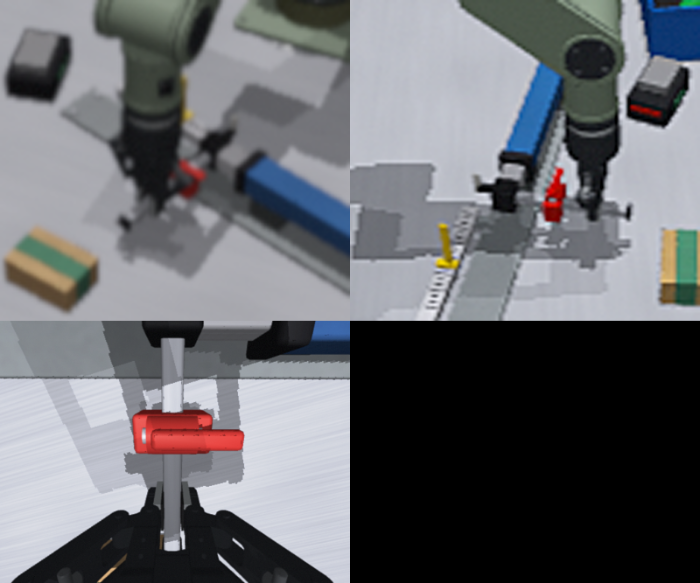

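Bar is pinched and centred (wrist view: bar at u≈173 between the fingers, cam untouched). Pulling most of the way.

>>> {"fn": "carry_out", "kwargs": {"series": [[0,0,0,0,-14,0,-1],[0,0,0,0,-14,0,-1],[0,0,0,0,-14,0,-1],[0,0,0,0,-14,0,-1],[0,0,0,0,-14,0,-1],[0,0,0,0,-14,0,-1],[0,0,0,0,0,0,-1],[0,0,0,0,0,0,-1]]}}

```text
time_s: 5.88
ee_pos: [0.5413, -0.1026, 0.0633]
tcp_rot: [0.001, 0.139, 0.99, 0.001]
wrist_force: [-1.8, 4.0, 6.9]
grip_width: 0.0127
grip_force: 59.7
```

Run:
```python
from h import *
s=robot.read_state(); print(s['time_s'],s['ee_pos'],s['grip_width'],s['wrist_force'])
ims=[]
for n,(x,y) in {'scene':(225,120),'side':(180,180)}.items():
    c=cap(n); ims.append(cv2.resize(c['color'][y:y+70,x:x+70],(400,400),interpolation=cv2.INTER_CUBIC))
    for t in ('index','mark_top','cam_center','handle'):
        for u,v,sc in lm(n,t): print(n,t,round(u,1),round(v,1),round(sc,2))
c=cap('wrist')
for t in ('index','mark_top','cam_center'):
    for u,v,sc in lm('wrist',t): print('wrist',t,round(u,1),round(v,1),round(sc,2))
cv2.imwrite('pics/e.png',np.hstack(ims)[:,:,::-1])
```

```text
5.875 [ 0.54127189 -0.10256241  0.06326534] 0.012687308833879501 [-1.84189824  3.99605743  6.87249184]
scene index 267.6 153.7 0.75
scene mark_top 268.2 148.5 0.48
scene cam_center 246.1 171.7 0.48
scene cam_center 286.3 191.2 0.47
scene handle 240.3 180.3 0.83
side index 206.2 218.7 0.61
side mark_top 201.3 219.5 0.48
side mark_top 200.4 285.4 0.24
side cam_center 231.6 226.3 0.4
side handle 249.9 228.1 0.56
wrist cam_center 252.4 162.9 0.63
```

View pics/e.png

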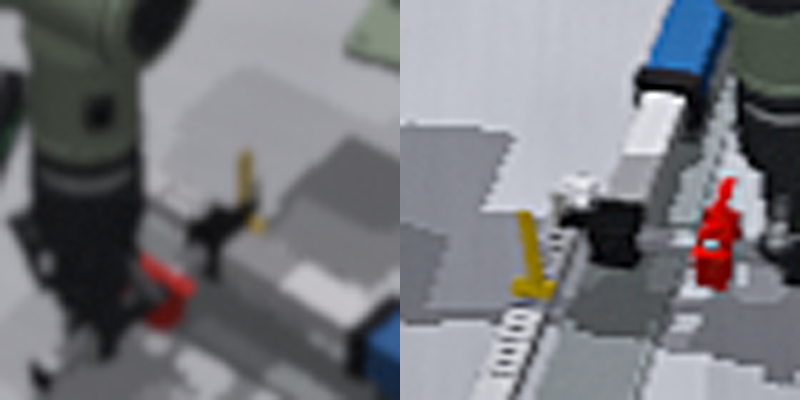

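Side crop: white fin at about (573,190), blade top at (524,212), foot at (535,287), so the leg is still short of the mark. I'll measure the fin and blade more finely from their pixel blobs.

Run:
```python
from h import *
ex=np.array([.961,-.2765]); ey=np.array([.2765,.961]); tcp=robot.read_state()['ee_pos'][:2]
ims=[]
for n,(x,y,w,hh) in {'scene':(255,138,30,30),'side':(192,205,30,30)}.items():
    C=[cap(n) for _ in range(4)]; c=C[0]
    im=np.mean([k['color'] for k in C],0).astype(np.uint8); hsv=cv2.cvtColor(im,cv2.COLOR_RGB2HSV).astype(int)
    Z=np.median([k['range_z'] for k in C],0)
    ims.append(cv2.resize(im[y:y+hh,x:x+w],(400,400),interpolation=cv2.INTER_NEAREST))
    for r in range(y,y+hh):
        cs=[k for k in range(x,x+w) if 18<=hsv[r,k,0]<=34 and hsv[r,k,1]>110]
        if cs: 
            wgt=hsv[r,cs,1]; u=np.average(cs,weights=wgt); p=world(c,u,r,Z[r,int(round(u))])
            print(n,'Y',r,round(u,1),len(cs),p.round(3),'rel tcp x,y',((p[:2]-tcp)@ex).round(3),((p[:2]-tcp)@ey).round(3))
    if n=='side':
        for r in range(207,224): 
            print(r,[(int(hsv[r,k,2]),int(hsv[r,k,1])) for k in range(204,218)])
            print('   z',[int(1000*world(c,k,r,Z[r,k])[2]) for k in range(204,218)], [int(1000*((world(c,k,r,Z[r,k])[:2]-tcp)@ey)) for k in range(204,218)])
cv2.imwrite('pics/f.png',np.hstack(ims)[:,:,::-1])
```

```text
scene Y 158 268.5 2 [ 0.392 -0.051  0.074] rel tcp x,y -0.158 0.008
scene Y 159 269.5 2 [ 0.345 -0.066  0.025] rel tcp x,y -0.199 -0.019
side Y 217 201.5 2 [ 0.357 -0.074  0.104] rel tcp x,y -0.185 -0.024
side Y 218 201.5 2 [ 0.356 -0.074  0.098] rel tcp x,y -0.186 -0.024
side Y 219 201.8 3 [ 0.357 -0.074  0.093] rel tcp x,y -0.185 -0.024
side Y 220 202.0 3 [ 0.357 -0.075  0.088] rel tcp x,y -0.185 -0.025
side Y 221 202.1 3 [ 0.357 -0.076  0.083] rel tcp x,y -0.185 -0.026
side Y 222 202.5 2 [ 0.357 -0.072  0.073] rel tcp x,y -0.185 -0.022
side Y 223 202.5 2 [ 0.357 -0.073  0.068] rel tcp x,y -0.186 -0.023
side Y 224 202.5 2 [ 0.356 -0.076  0.066] rel tcp x,y -0.185 -0.026
side Y 225 202.8 3 [ 0.357 -0.076  0.061] rel tcp x,y -0.184 -0.026
side Y 226 203.1 3 [ 0.357 -0.074  0.052] rel tcp x,y -0.185 -0.024
side Y 227 203.1 3 [ 0.357 -0.075  0.047] rel tcp x,y -0.185 -0.025
side Y 228 203.1 3 [ 0.356 -0.074  0.04 ] rel tcp x,y -0.186 -0.024
side Y 229 202.8 7 [ 0.354 -0.074  0.035] rel tcp x,y -0.188 -0.025
side Y 230 202.7 8 [ 0.353 -0.074  0.029] rel tcp x,y -0.189 -0.025
side Y 231 
[... 4002 characters left out ...]
, 0), (21, 36), (19, 40)]
   z [22, 20, 21, 24, 20, 22, 10, 0, 80, 81, 81, 81, 84, 83] [29, 31, 31, 29, 34, 33, 44, 55, -16, -16, -15, -14, -16, -14]
222 [(124, 16), (163, 27), (171, 12), (173, 10), (173, 9), (141, 11), (91, 14), (124, 19), (113, 23), (31, 33), (13, 59), (22, 35), (19, 40), (20, 38)]
   z [20, 20, 21, 22, 24, 17, 5, -3, 75, 78, 77, 75, 75, 77] [25, 26, 25, 26, 25, 32, 43, 51, -16, -18, -16, -14, -13, -14]
223 [(122, 19), (141, 33), (119, 17), (85, 21), (128, 12), (128, 12), (87, 15), (133, 17), (131, 18), (60, 21), (11, 46), (14, 55), (21, 49), (21, 36)]
   z [22, 21, 22, 23, 22, 14, 2, 0, 69, 67, 67, 70, 73, 71] [18, 19, 19, 19, 21, 28, 40, 44, -16, -14, -13, -15, -17, -14]
```

View pics/f.png

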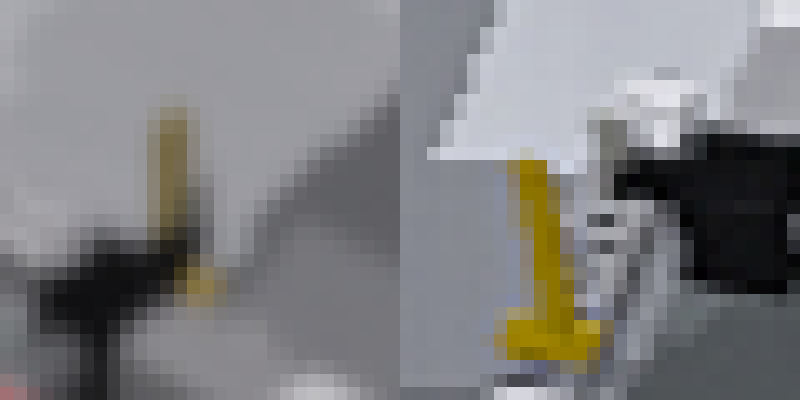

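Side picture: fin (grey-white, crop (605,150), columns 206–208) sits about 23 mm short of the yellow blade along the leg. Both were measured in the same picture, so shared calibration error cancels. Pulling 23 mm, then checking.

>>> {"fn": "carry_out", "kwargs": {"series": [[0,0,0,0,-8,0,-1],[0,0,0,0,-8,0,-1],[0,0,0,0,-7,0,-1],[0,0,0,0,0,0,-1],[0,0,0,0,0,0,-1],[0,0,0,0,0,0,-1]]}}

```text
time_s: 7.72
ee_pos: [0.535, -0.1244, 0.0633]
tcp_rot: [0.001, 0.139, 0.99, 0.001]
wrist_force: [-1.6, 5.1, 6.6]
grip_width: 0.0128
grip_force: 59.7
```

```bash
cat > m.py <<'E'
from h import *
import sys
ex=np.array([.961,-.2765]); ey=np.array([.2765,.961]); s=robot.read_state(); tcp=s['ee_pos'][:2]
print(s['time_s'],s['ee_pos'],s['grip_width'],s['wrist_force'])
C=[cap('side') for _ in range(6)]; c=C[0]
im=np.mean([k['color'] for k in C],0).astype(np.uint8); Z=np.mean([k['range_z'] for k in C],0); hsv=cv2.cvtColor(im,cv2.COLOR_RGB2HSV).astype(int)
Y=[];F=[]
for r in range(212,240):
    for k in range(192,216):
        p=world(c,k,r,Z[r,k]); q=(p[:2]-tcp)@np.c_[ex,ey]
        if not(.05<p[2]<.11): continue
        if 18<=hsv[r,k,0]<=34 and hsv[r,k,1]>110: Y.append((k,r,*q,p[2]))
        elif hsv[r,k,1]<40 and hsv[r,k,2]>90 and q[0]<-.155 : F.append((k,r,*q,p[2]))
for n,A in (('Y',Y),('F',F)):
    A=np.array(A); print(n,len(A),np.median(A,0).round(4),A.mean(0).round(4) if len(A) else '',A.std(0).round(4))
cv2.imwrite(sys.argv[1],cv2.resize(im[200:250,190:240],(600,600),interpolation=cv2.INTER_NEAREST)[:,:,::-1])
E
python3 m.py pics/g.png
```

```text
7.725 [ 0.53499393 -0.1243956   0.063271  ] 0.012814308208937981 [-1.5565693   5.09560733  6.55989601]
Y 21 [ 2.020e+02  2.210e+02 -1.856e-01 -1.400e-03  8.100e-02] [ 2.020476e+02  2.213333e+02 -1.859000e-01 -1.000000e-03  7.940000e-02] [7.2220e-01 2.8002e+00 2.5000e-03 1.1000e-03 1.5900e-02]
F 22 [ 2.050e+02  2.200e+02 -1.739e-01 -1.200e-03  9.120e-02] [ 2.038636e+02  2.200455e+02 -1.774000e-01 -1.000000e-03  8.840000e-02] [2.2011e+00 2.1633e+00 9.7000e-03 1.7000e-03 1.3400e-02]
```

View pics/g.png

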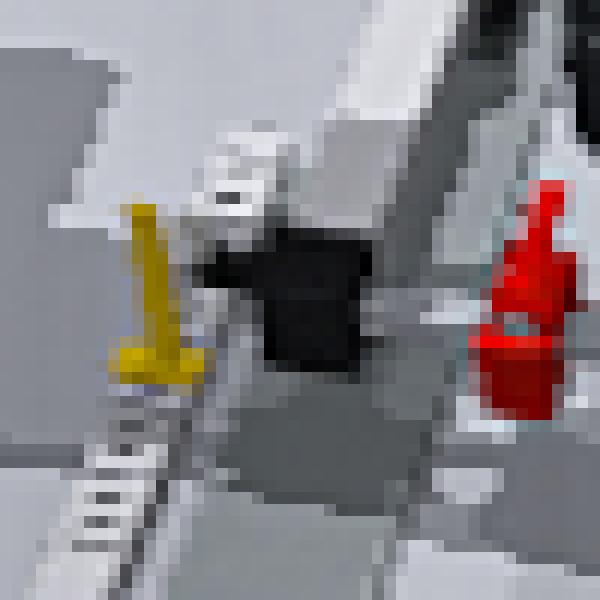

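Fin and blade now agree along the leg (both -1 mm relative to the TCP), with the cam still open (red block well off the black block at (525,330)). Testing a short slide of the pinch.

>>> {"fn": "carry_out", "kwargs": {"series": [[0,0,0,4,0,0,-1],[0,0,0,4,0,0,-1],[0,0,0,4,0,0,-1]]}}

```text
time_s: 8.4
ee_pos: [0.5349, -0.1243, 0.0635]
tcp_rot: [0.014, 0.139, 0.99, -0.001]
wrist_force: [32.0, -5.3, -25.1]
grip_width: 0.0125
grip_force: 58.5
```

The pinch sticks by friction (32 N). I'll loosen the fingers slightly so the bar rests on the +y finger, compensate the offset, and then slide.

>>> {"fn": "carry_out", "kwargs": {"series": [[0,0,0,-10,0,0,-1],[0,0,0,0,0,0,-1],[0,0,0,0,-2,0,-0.6],[0,0,0,0,0,0,-0.6],[0,0,0,0,0,0,-0.6],[0,0,0,0,0,0,-0.6]]}}

```text
time_s: 9.15
ee_pos: [0.534, -0.1263, 0.063]
tcp_rot: [0.002, 0.139, 0.99, 0.001]
wrist_force: [2.8, 3.7, 1.4]
grip_width: 0.0172
grip_force: 2.2
```

```bash
python3 m.py pics/h.png
```

```text
9.15 [ 0.5339894  -0.12626714  0.06304144] 0.01719123071147371 [2.81126628 3.69382235 1.38183805]
Y 21 [ 2.020e+02  2.210e+02 -1.846e-01  8.000e-04  7.940e-02] [ 2.021429e+02  2.214762e+02 -1.851000e-01  9.000000e-04  7.870000e-02] [8.3300e-01 2.8051e+00 2.6000e-03 8.0000e-04 1.6200e-02]
F 22 [ 2.040e+02  2.200e+02 -1.748e-01  4.000e-04  8.850e-02] [ 2.035909e+02  2.205000e+02 -1.782000e-01  6.000000e-04  8.610000e-02] [2.2086e+00 2.3884e+00 1.0000e-02 2.3000e-03 1.4900e-02]
```

Loosened to 17 mm, with the bar resting on one finger and the leg still at the mark. Slide towards the leg.

>>> {"fn": "carry_out", "kwargs": {"series": [[0,0,0,6,0,0,-0.6],[0,0,0,6,0,0,-0.6],[0,0,0,6,0,0,-0.6],[0,0,0,6,0,0,-0.6],[0,0,0,6,0,0,-0.6],[0,0,0,0,0,0,-0.6]]}}

```text
time_s: 10.2
ee_pos: [0.5043, -0.1177, 0.0628]
tcp_rot: [0.001, 0.139, 0.99, 0.001]
wrist_force: [3.1, 4.8, 1.1]
grip_width: 0.0165
grip_force: 2.4
```

```bash
sed -i 's/-.155 :/-.155+.03 and k>=204 :/' m.py; python3 m.py pics/i.png
```

```text
10.2 [ 0.50427141 -0.11774254  0.06275053] 0.016538790523538977 [3.14404017 4.81621396 1.14796016]
Y 20 [ 2.020e+02  2.215e+02 -1.547e-01  1.100e-03  7.850e-02] [ 2.0205e+02  2.2170e+02 -1.5470e-01  9.0000e-04  7.7400e-02] [7.3990e-01 2.6851e+00 2.5000e-03 9.0000e-04 1.5300e-02]
F 16 [ 2.050e+02  2.200e+02 -1.411e-01  8.000e-04  9.020e-02] [ 2.050625e+02  2.197500e+02 -1.407000e-01  1.000000e-03  9.140000e-02] [0.8992 1.5612 0.0036 0.0019 0.0087]
```

View pics/i.png

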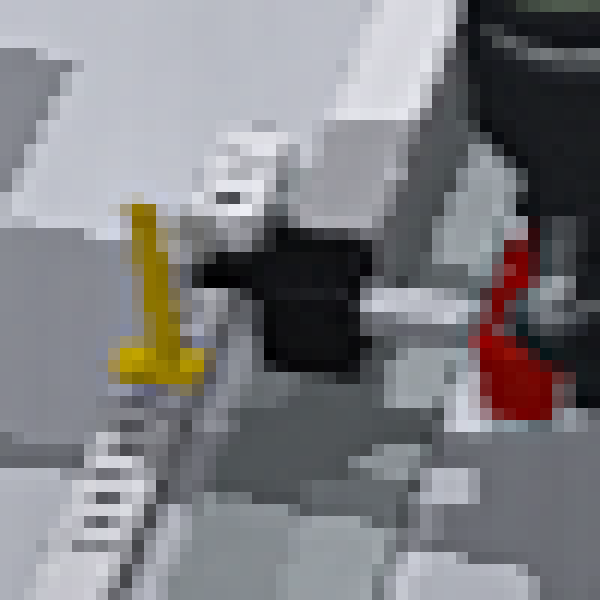

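Fin and blade are still level, and the fingers have just reached the cam (red at (515,370)). Pushing it about 42 mm.

>>> {"fn": "carry_out", "kwargs": {"series": [[0,0,0,7,0,0,-0.6],[0,0,0,7,0,0,-0.6],[0,0,0,7,0,0,-0.6],[0,0,0,7,0,0,-0.6],[0,0,0,7,0,0,-0.6],[0,0,0,5,0,0,-0.6],[0,0,0,0,0,0,-0.6]]}}

```text
time_s: 11.38
ee_pos: [0.4674, -0.1072, 0.063]
tcp_rot: [0.003, 0.139, 0.99, 0.0]
wrist_force: [4.7, 3.7, 0.1]
grip_width: 0.0168
grip_force: 3.3
```

>>> {"fn": "carry_out", "kwargs": {"series": [[0,0,0,3,0,0,-0.6],[0,0,0,0,0,0,-0.6]]}}

```text
time_s: 11.62
ee_pos: [0.465, -0.1066, 0.063]
tcp_rot: [0.004, 0.139, 0.99, 0.0]
wrist_force: [5.9, 3.7, -1.8]
grip_width: 0.0171
grip_force: 3.5
```

```bash
sed -i 's/-.155+.03/-.07/' m.py; python3 m.py pics/j.png
```

```text
11.625 [ 0.46499008 -0.10658008  0.06299891] 0.017114381009829108 [ 5.86440909  3.73797441 -1.75885145]
Y 21 [ 2.020e+02  2.210e+02 -1.137e-01  1.000e-03  7.990e-02] [ 2.020476e+02  2.214762e+02 -1.138000e-01  1.100000e-03  7.870000e-02] [7.2220e-01 2.8051e+00 2.4000e-03 1.0000e-03 1.6200e-02]
F 25 [ 2.06e+02  2.19e+02 -9.55e-02  4.00e-04  8.42e-02] [ 2.0812e+02  2.2008e+02 -8.9400e-02  6.6000e-03  8.6000e-02] [4.1504 3.9387 0.0133 0.0175 0.0121]
```

View pics/j.png

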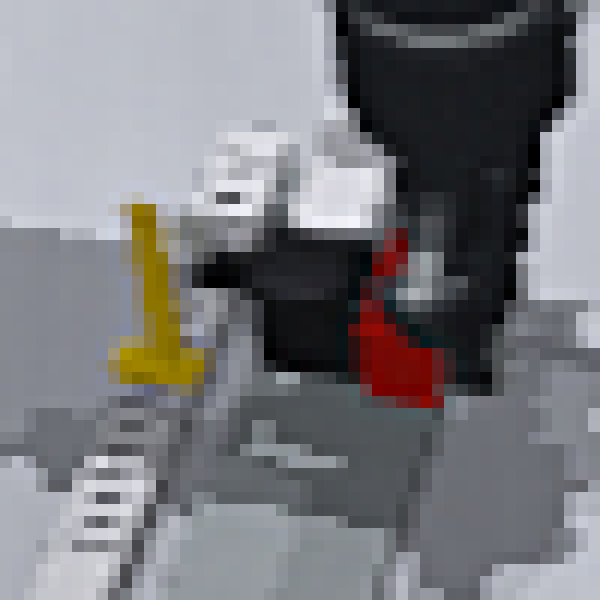

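Cam (red, (400,350)) is nearly against the black block; TCP is about 4 mm from the expected contact position. I'll keep pushing until the force rises.

>>> {"fn": "carry_out", "kwargs": {"series": [[0,0,0,3,0,0,-0.6],[0,0,0,0,0,0,-0.6]]}}

```text
time_s: 12.18
ee_pos: [0.4622, -0.1058, 0.063]
tcp_rot: [0.004, 0.139, 0.99, 0.0]
wrist_force: [5.7, 4.0, -0.5]
grip_width: 0.0169
grip_force: 3.6
```

>>> {"fn": "carry_out", "kwargs": {"series": [[0,0,0,3,0,0,-0.6],[0,0,0,0,0,0,-0.6]]}}

```text
time_s: 12.42
ee_pos: [0.4617, -0.1057, 0.0632]
tcp_rot: [0.006, 0.139, 0.99, -0.0]
wrist_force: [11.4, 2.4, -6.2]
grip_width: 0.0168
grip_force: 8.5
```

>>> {"fn": "carry_out", "kwargs": {"series": [[0,0,0,2,0,0,-0.6],[0,0,0,0,0,0,-0.6]]}}

```text
time_s: 12.68
ee_pos: [0.4618, -0.1057, 0.0633]
tcp_rot: [0.008, 0.139, 0.99, -0.0]
wrist_force: [14.4, 0.5, -9.7]
grip_width: 0.0172
grip_force: 10.2
```

Contact is firm: the cam is home and TCP has stopped. Re-pinching, undoing the 2 mm offset.

>>> {"fn": "carry_out", "kwargs": {"series": [[0,0,0,0,2,0,-1],[0,0,0,0,0,0,-1],[0,0,0,0,0,0,-1],[0,0,0,0,0,0,-1],[0,0,0,0,0,0,-1]]}}

```text
time_s: 13.3
ee_pos: [0.4623, -0.1037, 0.0636]
tcp_rot: [0.008, 0.139, 0.99, -0.0]
wrist_force: [15.2, 1.8, -8.4]
grip_width: 0.0131
grip_force: 62.0
```

```bash
sed -i 's/and k>=204/and 204<=k<=207/' m.py; python3 m.py pics/k.png
python3 - <<'E'
from h import *
a=cv2.imread('pics/k.png'); w=cap('wrist')['color'][:,:,::-1]
cv2.imwrite('pics/l.png',np.hstack([cv2.resize(a,(380,380)),cv2.resize(w,(400,380))]))
print(robot.read_state()['qd'].round(4))
E
```

```text
13.3 [ 0.46230411 -0.10371374  0.06356317] 0.013140122544207045 [15.19759561  1.80687897 -8.42472637]
Y 21 [ 2.020e+02  2.210e+02 -1.098e-01 -9.000e-04  8.100e-02] [ 2.020952e+02  2.211905e+02 -1.101000e-01 -8.000000e-04  8.020000e-02] [7.4990e-01 2.6298e+00 2.5000e-03 1.2000e-03 1.5200e-02]
F 17 [ 2.05e+02  2.20e+02 -9.70e-02 -1.10e-03  9.08e-02] [ 2.050588e+02  2.195882e+02 -9.660000e-02 -3.000000e-04  9.170000e-02] [0.8725 1.6471 0.0033 0.0019 0.0092]
[-0.0013  0.0001 -0.0003 -0.0013  0.0003 -0.0013]
```

View pics/l.png

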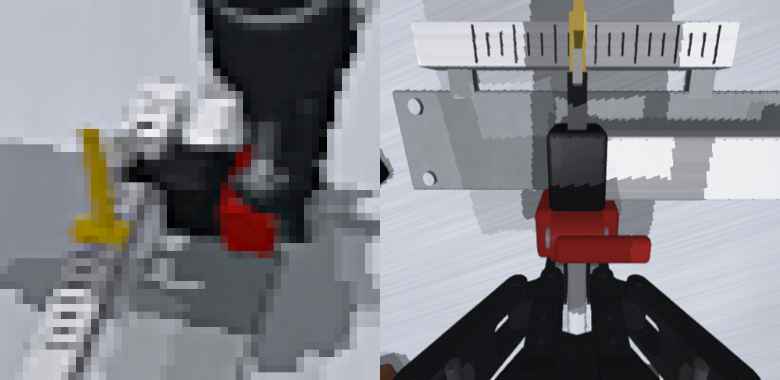

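The wrist view confirms it: the fin (577,100) and yellow blade (578,35) are in line, the red cam sits flush against the black block, and the bar is pinched at 62 N.

```bash
python3 -c "
from plant import robot
print(robot.hand_in())"
```

```text
the job is handed in; nothing more can be done
None
```

I handed the job in at 13.3 s, still holding the handle (62 N grip): the leg's index fin is level with the yellow mark (about 1 mm off in the camera measurement), and the red cam lever is fully home against the end block. The hand-in gave no verdict.

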